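# Lift the washed bushing out with the sprung tongs

## Task

The tall plain bushing in the wash tray is freshly degreased, so do not touch it with the gripper: take the sprung tongs off their stand, squeeze them shut on the bushing, lift it out and set it down standing upright in the round steel dish, without dropping it from a height. Then hang the tongs back on their stand and let go of them.

Things in the scene. Friction and masses are not known exactly. Their poses are not given: they have to be found in the camera images.
- tongs: Steel tongs hung jaws down, closing along y. Origin: mid bow underside; bow 16 above, legs to 125 below it, parallel, 18 wide (x). Grip flat outer leg faces from above, at bow to 45 below origin: 58 apart relaxed (jaw gap 44, always 14 less). Spring 3 N a leg + 0.25 N per mm of its travel (max 15). Carry open at 50; 34 shuts on the bushing; past 58 they drop. Jaws: lowest 18 mm. All mm; 80 g.
- stand: Tongs stand, fixed: dark steel base 110 x 110 x 8 mm with a wooden post, 40 (x) by 22 mm (y), flat top 145 mm above the bench. Origin: centre of base underside, z up. The tongs' bow rests on the post top, one leg on each y side of the post; at the start the tongs' axes agree with the stand's.
- bushing: Tall plain round steel bushing, 20 mm diameter, 40 mm high, 12 mm bore, about 60 g, upright in the aluminium tray (floor 4 mm thick, walls to 30 mm). Origin: centre of its underside, z its axis. Clear of walls and other parts for 40 mm round its axis. Not wanted, also in the tray: a flat hexagon nut (14 mm high) and a wide low collar (34 mm across, 12 mm high).
- dish: Round shallow steel parts dish, fixed to the bench, 132 mm across the rim, 16 mm high, inner floor 4 mm above the bench and about 110 mm across. Origin: centre of its underside; z up.

How it is judged:
On the way, in this order (a step that is already met when the one before it is completed fails the run):
1. the tongs are lifted off their stand (z of tongs in the frame of stand above 0.17 m), for 0.2 s.
2. the bushing is lifted in the tongs (height (world z) of bushing above 0.03 m and contact force between tongs and bushing above 1 N), for 0.2 s.
3. the bushing stands in the dish, let go by the tongs (horizontal distance between bushing and dish below 0.05 m and z of bushing in the frame of dish below 0.01 m and angle between bushing's own z axis and vertical below 0.17 rad and contact force between tongs and bushing below 0.1 N), for 0.2 s.
At the end, for the whole second after the job is handed in: The bushing stands free, upright (within 10 deg) and at rest on the dish floor, within 50 mm of its centre; the tongs hang still and upright (within 10 deg) on their stand, origin within 30 mm of its axis and 135 to 155 mm above its underside (all of step 3 and linear speed of bushing below 0.02 m/s and horizontal distance between tongs and stand below 0.03 m and z of tongs in the frame of stand between 0.135 and 0.155 m and angle between tongs's own z axis and vertical below 0.17 rad and linear speed of tongs below 0.03 m/s); the robot touches nothing.
It fails at once if the gripper or arm touches the bushing (contact force between any of the fingers, the arm and bushing above 0.5 N).
It fails at once if the bushing is dropped: out of the tongs with its underside more than 70 mm above the bench (height (world z) of bushing above 0.07 m and contact force between tongs and bushing below 0.01 N).
It also fails if it takes over 64 s, if anything falls off the work surface, if the arm or the gripper's body presses on something with over 40 N, if the wrist force passes 120 N, or if a joint passes its speed limit or range.

## Robot

A 6-joint arm with a two-finger parallel gripper is mounted at the origin on the work surface. World frame = base frame: x ahead of the robot, y to its left, z up, the work surface at z = 0. Lengths are in m, angles in rad, forces in N, time in s.
With the tool pointing down it reaches from about 0.375 to 0.975 m from the base axis. Payload 3.8 kg.
Tool frame: the origin (TCP) lies where the fingers leave the gripper's body, on its centre line; the fingertips stand 73 mm ahead of it and the grasp point (between the pads) lies 54 mm ahead of it; z points along the fingers, y is the line along which they close (so a half turn about z gives the same grasp; the last joint's range is limited). The gripper opens to 85 mm and grips with 20 to 120 N. Pads are 22 mm wide; open, the fingers measure 114 mm over their backs; the gripper's body (76 mm by 85 mm) begins 54 mm behind the grasp point. The pads swing forward as they close: fully open they stand 13 mm farther back than shut.
Start: joints at [-1.372, 0.264, 1.604, -0, 1.274, -0.037], TCP at [0.158, -0.656, 0.304] pointing down, gripper open.
Joint ranges: [-2.63, 2.63], [-0.94, 2.18], [0.31, 2.57], [-1.31, 4.45], [0, 2.66], [-2.55, 2.55]. Speed limits (rad/s): [2.57, 2.57, 3.14, 3.14, 3.14, 3.14].

## Interface

Orientations are given as a rotation vector (axis times angle).
In Python, from workcell import read_state, viewer, bot gives the robot as it stands.
- The arm moves only by the tool jog_arm, never from a script. Its argument "increments" is a list that holds one entry, the list of rows, each a list of 7 numbers: the shift along the tool's x, y, z in units of 30 mm (1.0 is 30 mm), then the turn, a rotation vector about the tool's x, y, z in units of 6 degrees (1.0 is 6 degrees), then the opening, from -1 (shut) to 1 (fully open). A call has exactly 5 rows; each row shifts and turns the commanded pose from where the row before left it, along the tool's axes as they then stand; what a row does not reach is not made up. A row lasts 1/12 s, in which the tool goes at most 41.7 mm and 7.16 degrees, less where a joint would pass 70% of its speed; a pose out of reach is approached as far as the arm can. A call is refused whole if a number of a shift passes 1 or a number of a turn 1, either way. A call with a gripper value outside its range is refused whole. The fingers move at their own pace and stop on an object; "force" is the grip in N (left out, the last holds). Time passes only in rows, so rows that do not move let the fingers close, or fill a call up. It gives the time, the measured TCP pose, the force, the opening and the grip force at its end, in the units of the state.
- read_state(): the state, without advancing time (a new reading comes with each control period).
- viewer.read_camera(name): name is "side" or "top" or "wrist"; returns (picture, depth): 384x512x3 uint8, blue, green, red; 384x512 float32, m along the optical axis (not along the pixel's ray), 0 where there is no reading.
- viewer.camera_params(name): a dict with "fx", "fy", "cx", "cy" (pixels), "k1" (the pictures are not rectified: a ray, as slopes to the right and down, at radius r is drawn at 1 + k1 r^2 times it, then the intrinsics apply), "R" (3x3) and "t" (3): a world point X has camera coordinates R X + t; the wrist camera has in their place "hand_eye" (4x4, takes a point from camera to tool coordinates, whose origin is the TCP and whose axes are the flange's). Camera axes: x right, y down, z forward; pixel columns grow to the right and rows downward; lengths in m; the calibration is good to about 2 mm. A picture is of the moment at which its call begins: read the wrist's pose just before it. camera_params takes no time and is no camera call.
- bot.finish_job(): hands the job in; it is judged then, once.
The state is a dict: "time": time; "q": joint angles; "joint_vel": joint speeds; "joint_torque": joint torques, N m; "tool_pos": TCP position; "tcp_rot": TCP orientation; "wrist_force": force on the tool from outside, world axes, zero at the start; "torque": the same for the moment, N m; "width": opening from 0.0 (shut) to 1.0 (fully open); "grip_force": force on a finger pad.
Only numpy, scipy, OpenCV 4.12 (cv2) and the standard library are available. Lean on these libraries where they do the work, as an engineer would, in place of code of your own. Each camera call takes 0.05 s, during which the arm holds its last target. There are 200 camera calls.

## Working session

There is one attempt and no reset: what is moved stays moved. The work goes in short steps, Python scripts to look and compute and a tool call to move; the robot and the scene stay as the last step left them, time stands still between calls to the robot, and variables do not carry over. Pictures are saved under pics/ and viewed, at most 10 in all, crops included, and the job is handed in when it is done.

Besides the shell and the picture viewer there is one more tool, called after "Emit:" in YAML: its name, and indented under it one key for each argument. jog_arm: Moves the arm, as the interface text tells. Its arguments: {"type":"object","properties":{"increments":{"type":"array","items":{"type":"array","items":{"type":"array","items":{"type":"number"}}}},"force":{"type":"number"}},"required":["increments"]}

```bash
ls; mkdir -p pics; cat > h.py <<'E'
import numpy as np, cv2
from scipy.spatial.transform import Rotation as Ro
from workcell import read_state, viewer, bot
def cam(n):
    s=read_state(); p=viewer.camera_params(n); im,d=viewer.read_camera(n)
    if n=='wrist':
        T=np.eye(4); T[:3,:3]=Ro.from_rotvec(s['tcp_rot']).as_matrix(); T[:3,3]=s['tool_pos']
        T=T@np.array(p['hand_eye'])
    else:
        R=np.array(p['R']); T=np.eye(4); T[:3,:3]=R.T; T[:3,3]=-R.T@np.array(p['t'])
    return im,d,p,T
def slopes(p,uv):
    uv=np.asarray(uv,float).reshape(-1,1,2); K=np.array([[p['fx'],0,p['cx']],[0,p['fy'],p['cy']],[0,0,1]])
    return cv2.undistortPoints(uv,K,np.array([p['k1'],0,0,0,0.]))[:,0]
def onplane(p,T,uv,z):
    s=slopes(p,uv); r=np.c_[s,np.ones(len(s))]@T[:3,:3].T
    return T[:3,3]+r*((z-T[2,3])/r[:,2])[:,None]
def cloud(d,p,T):
    v,u=np.mgrid[:d.shape[0],:d.shape[1]]; s=slopes(p,np.c_[u.ravel(),v.ravel()])
    z=d.reshape(-1,1).astype(float); X=np.c_[s*z,z]@T[:3,:3].T+T[:3,3]; X[z[:,0]==0]=np.nan
    return X.reshape(d.shape+(3,))
E
python3 - <<'E'
from h import *
for n in ('top','side'):
    im,d,p,T=cam(n); cv2.imwrite(f'pics/{n}0.png',im); np.savez(f'{n}0.npz',im=im,d=d,T=T,X=cloud(d,p,T))
    print(n,T.round(3).tolist(),p['fx'])
print(read_state()); print(viewer.camera_params('wrist'))
E
```

```text
pics
top [[0.007, -0.996, 0.091, 0.415], [-0.999, -0.004, 0.038, -0.013], [-0.038, -0.092, -0.995, 0.991], [0.0, 0.0, 0.0, 1.0]] 373.5277572984445
side [[-0.99, -0.102, 0.101, 0.399], [-0.143, 0.614, -0.776, 0.839], [0.017, -0.783, -0.622, 0.789], [0.0, 0.0, 0.0, 1.0]] 474.08450214384976
{'time': 0.1, 'q': array([-1.37191665e+00,  2.64705094e-01,  1.60526426e+00,  5.69198616e-06,
        1.27372792e+00, -3.69406605e-02]), 'joint_vel': array([-0.00146712, -0.00283677, -0.0019793 ,  0.00223312,  0.00163005,
       -0.00196424]), 'joint_torque': array([ 5.26858930e-04, -5.16708434e+01, -3.68589020e+01, -8.57545331e-06,
        6.31708026e-03,  1.83514567e-05]), 'tool_pos': array([ 0.15757561, -0.65580438,  0.30265352]), 'tcp_rot': array([-3.11769617e+00, -3.69318553e-01,  2.58695314e-04]), 'wrist_force': array([-0.39715791,  0.67027957,  1.02276012]), 'torque': array([ 0.01399982, -0.06121623,  0.01345497]), 'grip_force': 0.0, 'width': 0.9975619082875017}
{'fx': 320.47694997706265, 'fy': 320.47694997706265, 'cx': 258.6702041221068, 'cy': 194.0758790856098, 'k1': -0.08744897576450435, 'hand_eye': array([[-1.12859087e-03, -9.57456825e-01, -2.88574347e-01,
         7.37221969e-02],
       [ 9.99998956e-01, -1.34084483e-03,  5.37855646e-04,
        -8.48421967e-05],
       [-9.01906982e-04, -2.88573439e-01,  9.57457339e-01,
        -6.93355310e-02],
       [ 0.00000000e+00,  0.00000000e+00,  0.00000000e+00,
         1.00000000e+00]])}
```

View pics/top0.png

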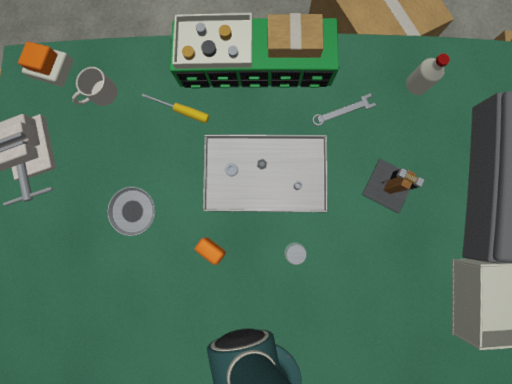

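View pics/side0.png

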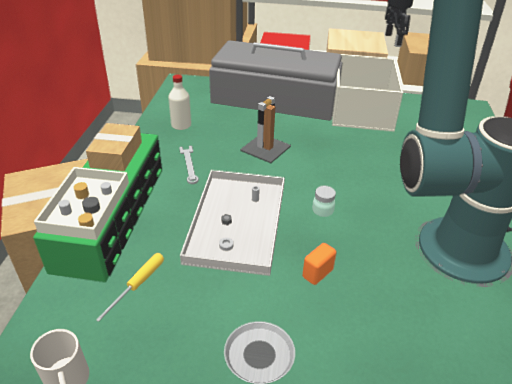

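Top view: bushing at about (298,186), the tall one at (255,193) in the side view. The collar is at (232,170) and the nut at (262,164). The dish is at (132,212), and the stand base at (389,185) with the tongs and post near (405,179). Next I measure them.

```bash
python3 - <<'E'
from h import *
D=np.load('top0.npz'); im,X,T=D['im'],D['X'],D['T']; p=viewer.camera_params('top')
g=cv2.cvtColor(im,cv2.COLOR_BGR2HSV)
# stand base: low saturation dark, z<25mm
sub=np.zeros(im.shape[:2],bool); sub[150:220,350:440]=1
z=X[...,2]
m=sub&(g[...,1]<90)&(z<0.03)
c,_=cv2.findContours(m.astype('uint8'),0,1); c=max(c,key=cv2.contourArea)
W=onplane(p,T,c[:,0],0.008)[:,:2]; r=cv2.minAreaRect(W.astype('f4')); print('base',r)
m=sub&(z>0.13); P=X[m]; print('tongs top pts',len(P),P.min(0),P.max(0))
for lo,hi in((.13,.15),(.15,.175)):
    q=P[(P[:,2]>lo)&(P[:,2]<hi)]; print(lo,len(q),q.mean(0), cv2.minAreaRect(q[:,:2].astype('f4')) if len(q)>3 else '')
# dish
sub=np.zeros(im.shape[:2],bool); sub[180:245,100:165]=1
m=sub&(g[...,1]<90); c,_=cv2.findContours(m.astype('uint8'),0,1); c=max(c,key=cv2.contourArea)
W=onplane(p,T,c[:,0],0.016)[:,:2].astype('f4'); print('dish',cv2.fitEllipse(W))
# bushing
sub=np.zeros(im.shape[:2],bool); sub[170:200,282:314]=1
m=sub&(z>0.025); print('bush',m.sum(),X[m].mean(0),X[m].min(0),X[m].max(0)); print(np.argwhere(m).mean(0))
print('ray z44 at 298,186',onplane(p,T,[[298,185.5]],.044))
s=np.load('side0.npz'); Xs=s['X']; q=Xs[175:205,240:270].reshape(-1,3); q=q[(q[:,2]>.03)&(q[:,2]<.06)]; print('side bush',len(q),q.mean(0),q.min(0),q.max(0))
q=Xs[85:160,250:285].reshape(-1,3); q=q[q[:,2]>.14]; print('side tongs',len(q),q.mean(0),q.min(0),q.max(0))
q=X[135:213,205:327]; print('tray floor z',np.nanmedian(q[...,2]))
cv2.imwrite('pics/t1.png',cv2.resize(im[145:225,350:440],None,fx=6,fy=6,interpolation=2))
E
```

```text
base ((0.5171379446983337, -0.3360312879085541), (0.11138778179883957, 0.11268459260463715), 63.153404235839844)
tongs top pts 370 [ 0.49391989 -0.36507914  0.13021232] [ 0.54167272 -0.3072221   0.16497219]
0.13 153 [ 0.51379509 -0.32987862  0.14301373] ((0.5185540318489075, -0.3317677974700928), (0.04953726381063461, 0.04728040471673012), 6.957052230834961)
0.15 217 [ 0.51905854 -0.33580803  0.15953807] ((0.5199551582336426, -0.3367435336112976), (0.05748685821890831, 0.01903243362903595), 61.68576431274414)
dish ((0.4453849792480469, 0.3526463806629181), (0.13259808719158173, 0.13310401141643524), 171.38560485839844)
bush 48 [ 0.51319604 -0.08962211  0.04071826] [ 0.50369494 -0.09838023  0.02541098] [ 0.52296832 -0.08025808  0.04847356]
[184.95833333 297.45833333]
ray z44 at 298,186 [[ 0.5114835  -0.09073014  0.044     ]]
side bush 60 [ 0.51047022 -0.09535974  0.03846537] [ 0.49197053 -0.16167658  0.03001211] [ 0.52150176 -0.07972839  0.04563871]
side tongs 178 [ 0.51459074 -0.33046809  0.15223073] [ 0.49402063 -0.36690815  0.14010454] [ 0.53710139 -0.30344774  0.16316055]
tray floor z 0.0056501294028038496
```

View pics/t1.png

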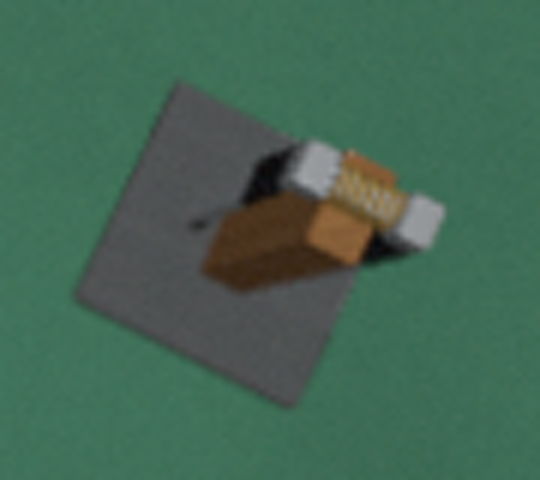

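The stand is at about (0.517,-0.336), with the bow's closing line at about 62.5° in the world frame. I translate over it, then yaw +139°. The last joint stays in range for the stand, tray and dish.

Emit:
jog_arm:
  increments:
    - [[0.946,-0.504,0,0,0,0,1],[0.946,-0.504,0,0,0,0,1],[0.946,-0.504,0,0,0,0,1],[0.946,-0.504,0,0,0,0,1],[0.946,-0.504,0,0,0,0,1]]
  force: 20

```text
time: 0.52
tool_pos: [0.2787, -0.5484, 0.3032]
tcp_rot: [-3.119, -0.368, 0.0]
wrist_force: [-0.2, 0.2, -1.0]
width: 1.003
grip_force: 0.0
```

Emit:
jog_arm:
  increments:
    - [[0.946,-0.504,0,0,0,0,1],[0.946,-0.504,0,0,0,0,1],[0.946,-0.504,0,0,0,0,1],[0.946,-0.504,0,0,0,0,1],[0.946,-0.504,0,0,0,0,1]]

```text
time: 0.93
tool_pos: [0.3991, -0.4416, 0.3034]
tcp_rot: [-3.119, -0.369, 0.001]
wrist_force: [-0.1, -0.7, -0.0]
width: 1.0
grip_force: 0.0
```

Emit:
jog_arm:
  increments:
    - [[0.946,-0.504,0,0,0,0,1],[0.946,-0.504,0,0,0,0,1],[0.946,-0.504,0,0,0,0,1],[0.946,-0.504,0,0,0,0,1],[0.946,-0.504,0,0,0,0,1]]

```text
time: 1.35
tool_pos: [0.5194, -0.3349, 0.3033]
tcp_rot: [-3.119, -0.37, 0.001]
wrist_force: [0.4, -0.3, -1.0]
width: 0.998
grip_force: 0.0
```

Emit:
jog_arm:
  increments:
    - [[0,0,0,0,0,-0.927,1],[0,0,0,0,0,-0.927,1],[0,0,0,0,0,-0.927,1],[0,0,0,0,0,-0.927,1],[0,0,0,0,0,-0.927,1]]

```text
time: 1.77
tool_pos: [0.5185, -0.3359, 0.3031]
tcp_rot: [-2.936, -1.116, 0.001]
wrist_force: [0.5, 0.9, 0.4]
width: 0.998
grip_force: 0.0
```

Emit:
jog_arm:
  increments:
    - [[0,0,0,0,0,-0.927,1],[0,0,0,0,0,-0.927,1],[0,0,0,0,0,-0.927,1],[0,0,0,0,0,-0.927,1],[0,0,0,0,0,-0.927,1]]

```text
time: 2.18
tool_pos: [0.5184, -0.3361, 0.3032]
tcp_rot: [-2.582, -1.788, 0.001]
wrist_force: [0.2, 0.5, 0.2]
width: 1.0
grip_force: 0.0
```

Emit:
jog_arm:
  increments:
    - [[0,0,0,0,0,-0.927,1],[0,0,0,0,0,-0.927,1],[0,0,0,0,0,-0.927,1],[0,0,0,0,0,-0.927,1],[0,0,0,0,0,-0.927,1]]

```text
time: 2.6
tool_pos: [0.5183, -0.3361, 0.3032]
tcp_rot: [-2.076, -2.356, 0.0]
wrist_force: [-0.4, 0.4, 0.1]
width: 1.003
grip_force: 0.0
```

Emit:
jog_arm:
  increments:
    - [[0,0,0,0,0,-0.927,1],[0,0,0,0,0,-0.927,1],[0,0,0,0,0,-0.927,1],[0,0,0,0,0,-0.927,1],[0,0,0,0,0,-0.927,1]]

```text
time: 3.02
tool_pos: [0.5183, -0.3361, 0.3032]
tcp_rot: [-1.449, -2.786, -0.0]
wrist_force: [-0.2, -0.0, -0.5]
width: 0.998
grip_force: 0.0
```

Emit:
jog_arm:
  increments:
    - [[0,0,0,0,0,-0.927,1],[0,0,0,0,0,-0.927,1],[0,0,0,0,0,-0.927,1],[0,0,0,0,0,-0.927,1],[0,0,0,0,0,-0.927,1]]

```text
time: 3.43
tool_pos: [0.5183, -0.3361, 0.3032]
tcp_rot: [-0.738, -3.053, -0.001]
wrist_force: [1.1, 0.7, 0.0]
width: 1.0
grip_force: 0.0
```

Emit:
jog_arm:
  increments:
    - [[0,0,0,0,0,0,1],[0,0,0,0,0,0,1],[0,0,0,0,0,0,1],[0,0,0,0,0,0,1],[0,0,0,0,0,0,1]]

```text
time: 3.85
tool_pos: [0.5186, -0.3363, 0.3038]
tcp_rot: [-0.747, -3.051, -0.0]
wrist_force: [-0.7, -0.1, -0.7]
width: 0.999
grip_force: 0.0
```

```bash
cat >> h.py <<'E'
def rel(target,yaw_y=None,s=None):
    "tool-axis shift (units of 30 mm) to target TCP, tilt/yaw error in units of 6 deg"
    s=s or read_state(); R=Ro.from_rotvec(s['tcp_rot']).as_matrix()
    sh=R.T@(np.array(target)-s['tool_pos'])/.03; out=[sh.round(3)]
    if yaw_y is not None:
        a=np.radians(yaw_y); y=np.array([np.cos(a),np.sin(a),0]); z=np.array([0,0,-1.]); G=np.c_[np.cross(y,z),y,z]
        out.append((np.degrees(Ro.from_matrix(R.T@G).as_rotvec())/6).round(3))
    return out
E
python3 - <<'E'
from h import *
s=read_state(); print(s['time'],s['tool_pos'],s['q'].round(2),s['width'])
im,d,p,T=cam('wrist'); cv2.imwrite('pics/w1.png',im); X=cloud(d,p,T)
P=X[(X[...,2]>.149)&(X[...,2]<.175)]; P=P[np.hypot(P[:,0]-.518,P[:,1]+.336)<.05]
print(len(P),P.mean(0),P.min(0),P.max(0)); r=cv2.minAreaRect(P[:,:2].astype('f4')); print(r)
print(rel([*r[0],.173],62.5))
E
```

```text
3.85 [ 0.51858755 -0.33634324  0.3038122 ] [-0.62  0.16  1.73 -0.    1.25 -1.71] 0.9994707777218866
1930 [ 0.51800122 -0.33942988  0.15869382] [ 0.49854838 -0.36925917  0.14907109] [ 0.53972322 -0.31074114  0.16311504]
((0.5191690325737, -0.34018033742904663), (0.05800684913992882, 0.018623346462845802), 62.926513671875)
[array([-0.075, -0.106,  4.362]), array([ 0.   , -0.001,  0.002])]
```

View pics/w1.png

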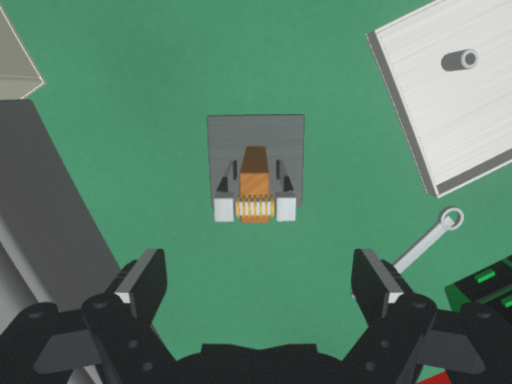

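The wrist view shows the tongs bow centred at (255,208), aligned with the tool and about 3 mm off along tool y. The bow measures 58 × 18.6 mm, as specified. I descend and close to 50 mm.

Emit:
jog_arm:
  increments:
    - [[-0.06,-0.09,0.6,0,0,0,1],[0,0,0.6,0,0,0,1],[0,0,0.6,0,0,0,1],[0,0,0.6,0,0,0,1],[0,0,0.6,0,0,0,1]]

```text
time: 4.32
tool_pos: [0.519, -0.3396, 0.2132]
tcp_rot: [0.746, 3.051, -0.0]
wrist_force: [0.0, 0.0, 0.0]
width: 1.002
grip_force: 0.0
```

Emit:
jog_arm:
  increments:
    - [[0,0,0.4,0,0,0,1],[0,0,0.4,0,0,0,1],[0,0,0.3,0,0,0,1],[0,0,0.26,0,0,0,1],[0,0,0,0,0,0,1]]

```text
time: 4.73
tool_pos: [0.5183, -0.3391, 0.1714]
tcp_rot: [-0.745, -3.05, -0.001]
wrist_force: [0.0, 0.4, -0.9]
width: 1.001
grip_force: 0.0
```

Emit:
jog_arm:
  increments:
    - [[0,0,0,0,0,0,0.45],[0,0,0,0,0,0,0.4],[0,0,0,0,0,0,0.35],[0,0,0,0,0,0,0.3],[0,0,0,0,0,0,0.25]]

```text
time: 5.15
tool_pos: [0.5198, -0.3401, 0.1747]
tcp_rot: [0.744, 3.049, -0.002]
wrist_force: [-0.4, -0.4, 5.0]
width: 0.622
grip_force: 0.0
```

Emit:
jog_arm:
  increments:
    - [[0,0,0,0,0,0,0.18],[0,0,0,0,0,0,0.18],[0,0,0,0,0,0,0.18],[0,0,0,0,0,0,0.18],[0,0,0,0,0,0,0.18]]

```text
time: 5.57
tool_pos: [0.5197, -0.3403, 0.1742]
tcp_rot: [0.745, 3.05, -0.002]
wrist_force: [-0.4, -1.1, 6.8]
width: 0.591
grip_force: 0.0
```

```bash
python3 - <<'E'
from h import *
s=read_state(); print(s['time'],s['tool_pos'],s['wrist_force'],s['torque'],s['width']*85,s['grip_force'])
im,d,p,T=cam('side'); cv2.imwrite('pics/s2.png',cv2.resize(im[60:180,210:330],None,fx=4,fy=4,interpolation=2))
E
```

```text
5.5667 [ 0.51969412 -0.34026149  0.17421989] [-0.36976808 -1.10936638  6.8234819 ] [-0.18693303  0.08048076  0.00224509] 50.21678806917821 0.0
```

View pics/s2.png

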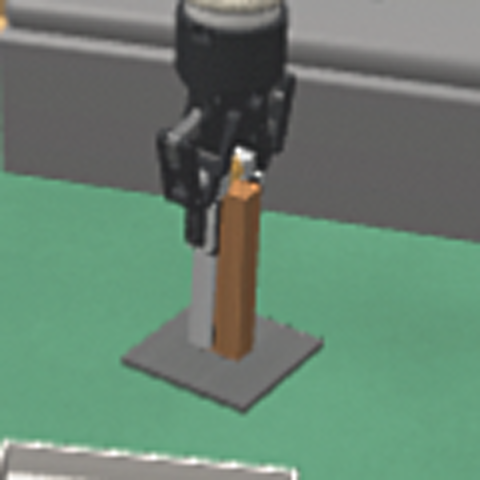

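Emit:
jog_arm:
  increments:
    - [[0,0,-0.2,0,0,0,0.18],[0,0,-0.3,0,0,0,0.18],[0,0,-0.4,0,0,0,0.18],[0,0,-0.4,0,0,0,0.18],[0,0,-0.4,0,0,0,0.18]]

```text
time: 6.03
tool_pos: [0.519, -0.3395, 0.2254]
tcp_rot: [0.745, 3.052, 0.0]
wrist_force: [0.2, -0.1, -1.4]
width: 0.591
grip_force: 2.9
```

Emit:
jog_arm:
  increments:
    - [[0,0,-0.6,0,0,0,0.18],[0,0,-0.6,0,0,0,0.18],[0,0,-0.6,0,0,0,0.18],[0,0,-0.6,0,0,0,0.18],[0,0,-0.6,0,0,0,0.18]]

```text
time: 6.45
tool_pos: [0.519, -0.3395, 0.3163]
tcp_rot: [0.745, 3.051, -0.001]
wrist_force: [0.6, -0.8, -0.7]
width: 0.588
grip_force: 2.9
```

```bash
python3 - <<'E'
from h import *
s=read_state(); print(s['time'],s['tool_pos'],s['wrist_force'],s['torque'],s['width']*85,s['grip_force'])
im,d,p,T=cam('side'); cv2.imwrite('pics/s3.png',cv2.resize(im[0:180,190:370],None,fx=3,fy=3,interpolation=2))
X=cloud(d,p,T)
im,d,p,T=cam('wrist'); cv2.imwrite('pics/w3.png',im); np.savez('w3.npz',X=cloud(d,p,T))
print(rel([.512,-.09,.25]))
E
```

```text
6.45 [ 0.518959   -0.3395082   0.31633344] [ 0.59252781 -0.81951449 -0.65545561] [ 0.01234074 -0.03729492 -0.06989797] 50.02058647974412 2.8834890657796564
[array([4.123, 7.287, 2.276])]
```

View pics/s3.png

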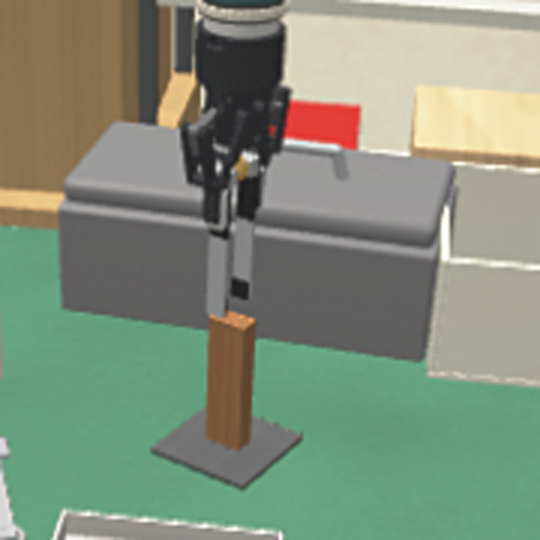

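View pics/w3.png

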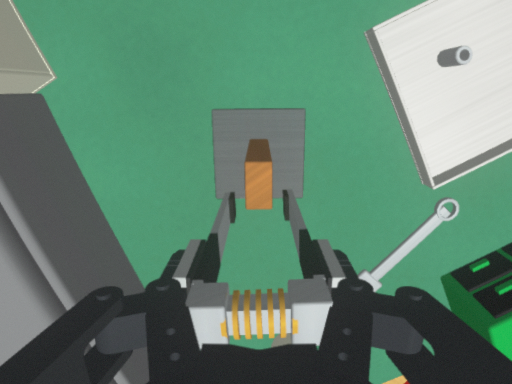

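The tongs are held at 50 mm and hang straight. In the wrist view the jaws are at (232,207) and (288,205), and the bushing is in the tray at (458,55). I move to a hover beside the bushing, keeping the jaws above the tray, and look again.

```bash
python3 - <<'E'
from h import *
X=np.load('w3.npz')['X']; s=read_state(); R=Ro.from_rotvec(s['tcp_rot']).as_matrix()
Y=(X-s['tool_pos'])@R
b=Y[285:335,195:325].reshape(-1,3); b=b[(b[:,2]<.05)]; r=cv2.minAreaRect(b[:,:2].astype('f4')); print('bow tool',r,np.median(b[:,2]))
for c in(slice(228,237),slice(284,293)):
    t=Y[192:220,c].reshape(-1,3); t=t[(t[:,2]>.1)&(t[:,2]<.165)]; print('tip',len(t),np.median(t,0),t.max(0))
q=X[40:70,435:475].reshape(-1,3); q=q[(q[:,2]>.036)&(q[:,2]<.055)]; print('bush',len(q),q.mean(0),q.min(0),q.max(0), cv2.minEnclosingCircle(q[:,:2].astype('f4')))
E
```

```text
bow tool ((0.005679933354258537, -0.00021073594689369202), (0.024375472217798233, 0.046600937843322754), 2.2180607318878174) 0.01962019732679663
tip 203 [ 0.00037821 -0.0193107   0.14118416] [ 0.00675416 -0.0175694   0.15953036]
tip 247 [0.00389916 0.02040986 0.14005464] [0.00889731 0.02400642 0.15226445]
bush 277 [ 0.51303044 -0.09532758  0.04142794] [ 0.50362521 -0.10457087  0.03602696] [ 0.52324073 -0.08407345  0.04480318] ((0.5134329795837402, -0.09434010088443756), 0.010547741316258907)
```

Emit:
jog_arm:
  increments:
    - [[0.41,0.73,0,0,0,0,0.18],[0.41,0.73,0,0,0,0,0.18],[0.41,0.73,0,0,0,0,0.18],[0.41,0.73,0,0,0,0,0.18],[0.41,0.73,0,0,0,0,0.18]]

```text
time: 6.97
tool_pos: [0.5142, -0.2128, 0.3132]
tcp_rot: [-0.746, -3.051, -0.001]
wrist_force: [-0.1, 0.5, -1.5]
width: 0.594
grip_force: 2.9
```

Emit:
jog_arm:
  increments:
    - [[0.41,0.73,0.3,0,0,0,0.18],[0.41,0.73,0.3,0,0,0,0.18],[0.41,0.73,0.3,0,0,0,0.18],[0.41,0.73,0.3,0,0,0,0.18],[0.41,0.73,0.3,0,0,0,0.18]]

```text
time: 7.38
tool_pos: [0.51, -0.0872, 0.268]
tcp_rot: [-0.745, -3.051, -0.0]
wrist_force: [0.5, -0.2, -0.8]
width: 0.588
grip_force: 2.9
```

Emit:
jog_arm:
  increments:
    - [[0,0,0,0,0,0,0.18],[0,0,0,0,0,0,0.18],[0,0,0,0,0,0,0.18],[0,0,0,0,0,0,0.18],[0,0,0,0,0,0,0.18]]

```text
time: 7.8
tool_pos: [0.5111, -0.0895, 0.2696]
tcp_rot: [0.747, 3.05, -0.0]
wrist_force: [-0.8, -0.6, -0.9]
width: 0.59
grip_force: 2.9
```

```bash
python3 - <<'E'
from h import *
s=read_state(); print(s['time'],s['tool_pos'],s['width']*85,s['grip_force'])
im,d,p,T=cam('wrist'); cv2.imwrite('pics/w4.png',im); np.savez('w4.npz',X=cloud(d,p,T))
E
```

```text
7.8 [ 0.51109861 -0.08949806  0.26959897] 50.152504978508176 2.9038527587562157
```

View pics/w4.png

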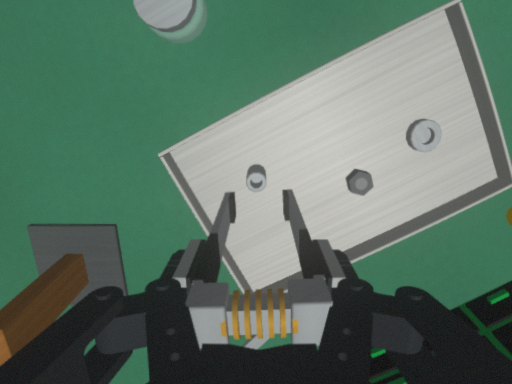

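The bushing top is at (256,180) and the jaws at (230,205) and (290,205). Laterally it sits between them but slightly left. I compute the offset in the tool frame.

```bash
python3 - <<'E'
from h import *
X=np.load('w4.npz')['X']; s=read_state(); R=Ro.from_rotvec(s['tcp_rot']).as_matrix()
q=X[155:200,235:280].reshape(-1,3); q=q[(q[:,2]>.034)&(q[:,2]<.055)]; c,r=cv2.minEnclosingCircle(q[:,:2].astype('f4')); print(len(q),c,r,q.max(0))
p=viewer.camera_params('wrist'); T=np.eye(4);T[:3,:3]=R;T[:3,3]=s['tool_pos'];T=T@p['hand_eye']
print('ray',onplane(p,T,[[256.5,181.5]],.044))
print(rel([*c,.166],62.5))
Y=(X-s['tool_pos'])@R
for n,c in(('L',slice(200,222)),('R',slice(298,320))):
  b=Y[288:305,c].reshape(-1,3); print(n,np.nanmedian(b,0),np.nanmin(b,0),np.nanmax(b,0))
for r0 in (225,240):
  for c in (slice(180,258),slice(258,340)):
    t=Y[r0,c]; t=t[(t[:,2]<.16)]; print(r0,len(t),np.nanmedian(t,0),t[:,1].min(),t[:,1].max())
E
```

```text
270 (0.5135084986686707, -0.09406564384698868) 0.009984380565583706 [ 0.5230133  -0.08442498  0.04524976]
ray [[ 0.51311813 -0.09295699  0.044     ]]
[array([-0.139, -0.098,  3.452]), array([ 0.001,  0.009, -0.003])]
L [ 0.0081554  -0.01653282  0.02528077] [ 0.00698376 -0.02129022  0.0195295 ] [ 0.00949097 -0.01244005  0.0312426 ]
R [0.00973663 0.01683961 0.02250103] [0.00840067 0.01280184 0.01803529] [0.01095121 0.02106121 0.02889955]
225 18 [ 0.00484563 -0.02144102  0.09760157] -0.025371491823052723 -0.020488745067063444
225 16 [0.00832337 0.0211353  0.08905944] 0.020478248293175485 0.02414625157853911
240 35 [ 0.00781468 -0.02463337  0.07142388] -0.0315759892611987 -0.020607662543491178
240 34 [0.00982536 0.02422782 0.06701966] 0.020321746316600026 0.031908472782448495
```

Emit:
jog_arm:
  increments:
    - [[-0.07,-0.1,0.4,0,0,0,0.18],[0,0,0.5,0,0,0,0.18],[0,0,0.5,0,0,0,0.18],[0,0,0.5,0,0,0,0.18],[0,0,0.5,0,0,0,0.18]]

```text
time: 8.27
tool_pos: [0.511, -0.0929, 0.1957]
tcp_rot: [-0.746, -3.051, 0.0]
wrist_force: [1.0, 0.1, -0.3]
width: 0.592
grip_force: 2.9
```

Emit:
jog_arm:
  increments:
    - [[0,0,0.4,0,0,0,0.18],[0,0,0.3,0,0,0,0.18],[0,0,0.3,0,0,0,0.18],[0,0,0,0,0,0,0.18],[0,0,0,0,0,0,0.18]]

```text
time: 8.68
tool_pos: [0.511, -0.0922, 0.1667]
tcp_rot: [-0.745, -3.051, 0.0]
wrist_force: [0.7, 0.3, -1.5]
width: 0.59
grip_force: 2.9
```

```bash
python3 - <<'E'
from h import *
s=read_state(); print(s['time'],s['tool_pos'],s['wrist_force'],s['width']*85,s['grip_force'])
im,d,p,T=cam('side'); a=cv2.resize(im[70:220,190:320],None,fx=3,fy=3,interpolation=2)
im,d,p,T=cam('wrist'); b=cv2.resize(im[130:290,170:350],(390,450//1),interpolation=2)
b=cv2.resize(im[130:280,193:323],None,fx=3,fy=3,interpolation=2)
cv2.imwrite('pics/s5.png',np.hstack([a,b]))
E
```

```text
8.6833 [ 0.51104748 -0.09222929  0.16665412] [ 0.65127919  0.34823118 -1.51523398] 50.14092139622761 2.9037000248479217
```

View pics/s5.png

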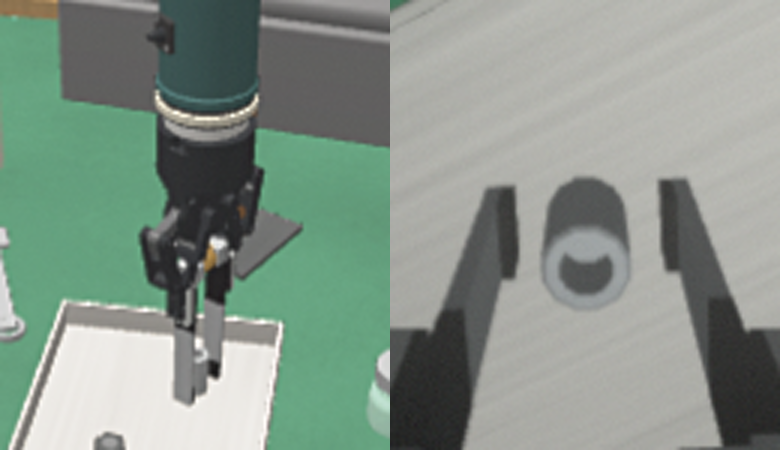

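The bushing stands centred between the jaws, which are clear of the floor. I squeeze them shut.

Emit:
jog_arm:
  increments:
    - [[0,0,0,0,0,0,0.1],[0,0,0,0,0,0,0.0],[0,0,0,0,0,0,-0.1],[0,0,0,0,0,0,-0.18],[0,0,0,0,0,0,-0.25]]
  force: 25

```text
time: 9.2
tool_pos: [0.5116, -0.0924, 0.1677]
tcp_rot: [0.745, 3.051, -0.001]
wrist_force: [-1.8, -0.7, 2.6]
width: 0.381
grip_force: 22.7
```

Emit:
jog_arm:
  increments:
    - [[0,0,0,0,0,0,-0.35],[0,0,0,0,0,0,-0.4],[0,0,0,0,0,0,-0.4],[0,0,0,0,0,0,-0.4],[0,0,0,0,0,0,-0.4]]

```text
time: 9.62
tool_pos: [0.5116, -0.0923, 0.1677]
tcp_rot: [0.745, 3.051, -0.0]
wrist_force: [-1.5, -1.1, 5.7]
width: 0.376
grip_force: 24.8
```

Emit:
jog_arm:
  increments:
    - [[0,0,-0.2,0,0,0,-0.4],[0,0,-0.3,0,0,0,-0.4],[0,0,-0.4,0,0,0,-0.4],[0,0,-0.3,0,0,0,-0.4],[0,0,-0.3,0,0,0,-0.4]]

```text
time: 10.03
tool_pos: [0.5115, -0.0921, 0.2135]
tcp_rot: [0.745, 3.051, 0.0]
wrist_force: [1.1, 0.8, -2.0]
width: 0.373
grip_force: 25.2
```

Emit:
jog_arm:
  increments:
    - [[0,0,0,0,0,0,-0.4],[0,0,0,0,0,0,-0.4],[0,0,0,0,0,0,-0.4],[0,0,0,0,0,0,-0.4],[0,0,0,0,0,0,-0.4]]

```text
time: 10.45
tool_pos: [0.5107, -0.092, 0.2113]
tcp_rot: [-0.745, -3.051, 0.0]
wrist_force: [0.4, 0.2, -1.4]
width: 0.371
grip_force: 25.2
```

```bash
python3 - <<'E'
from h import *
s=read_state(); print(s['time'],s['tool_pos'],s['wrist_force'],s['width']*85,s['grip_force'])
im,d,p,T=cam('side'); a=cv2.resize(im[50:200,190:320],None,fx=3,fy=3,interpolation=2)
im,d,p,T=cam('wrist'); b=cv2.resize(im[130:280,193:323],None,fx=3,fy=3,interpolation=2)
cv2.imwrite('pics/s6.png',np.hstack([a,b]))
X=cloud(d,p,T); q=X[150:250,225:295].reshape(-1,3); q=q[(q[:,2]>.03)&(q[:,2]<.1)&(np.hypot(*(q[:,:2]-s['tool_pos'][:2]).T)<.03)]
t=q[q[:,2]>np.percentile(q[:,2],98)-.004]; print('top z',np.percentile(q[:,2],98),cv2.minEnclosingCircle(t[:,:2].astype('f4')))
print(rel([.445,.353,s['tool_pos'][2]],62.5))
E
```

```text
10.45 [ 0.51073334 -0.09204259  0.21133907] [ 0.40383235  0.16968106 -1.40930671] 31.534791502186344 25.220069001952652
top z 0.09744611864388249 ((0.5087528824806213, -0.0915105789899826), 0.016763973981142044)
[array([8.7860e+00, 1.2155e+01, 1.1000e-02]), array([-0.002, -0.01 ,  0.01 ])]
```

View pics/s6.png

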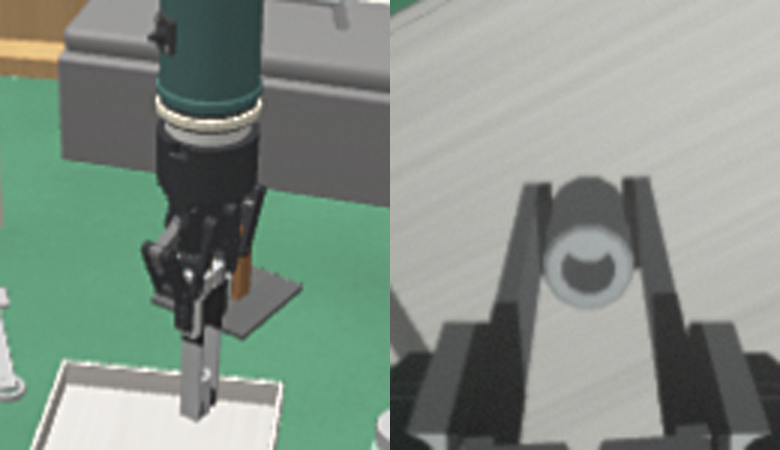

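The bushing is held upright in the jaws; the side and wrist views agree, with the top in the jaws at crop (588,268). I carry it to the dish.

Emit:
jog_arm:
  increments:
    - [[0.25,0.35,0,0,0,0,-0.4],[0.4,0.55,0,0,0,0,-0.4],[0.44,0.61,0,0,0,0,-0.4],[0.44,0.61,0,0,0,0,-0.4],[0.44,0.61,0,0,0,0,-0.4]]

```text
time: 10.97
tool_pos: [0.4959, 0.0092, 0.2118]
tcp_rot: [-0.746, -3.051, -0.0]
wrist_force: [-0.5, 0.4, -1.3]
width: 0.375
grip_force: 25.2
```

Emit:
jog_arm:
  increments:
    - [[0.44,0.61,0,0,0,0,-0.4],[0.44,0.61,0,0,0,0,-0.4],[0.44,0.61,0,0,0,0,-0.4],[0.44,0.61,0,0,0,0,-0.4],[0.44,0.61,0,0,0,0,-0.4]]

```text
time: 11.38
tool_pos: [0.4793, 0.121, 0.2119]
tcp_rot: [-0.745, -3.052, -0.0]
wrist_force: [-0.2, -0.4, -1.7]
width: 0.381
grip_force: 25.2
```

Emit:
jog_arm:
  increments:
    - [[0.44,0.61,0,0,0,0,-0.4],[0.44,0.61,0,0,0,0,-0.4],[0.44,0.61,0,0,0,0,-0.4],[0.44,0.61,0,0,0,0,-0.4],[0.44,0.61,0,0,0,0,-0.4]]

```text
time: 11.8
tool_pos: [0.4628, 0.2326, 0.2119]
tcp_rot: [-0.745, -3.051, 0.0]
wrist_force: [0.1, -1.4, -1.5]
width: 0.377
grip_force: 25.2
```

Emit:
jog_arm:
  increments:
    - [[0.44,0.61,0,0,0,0,-0.4],[0.44,0.61,0,0,0,0,-0.4],[0.44,0.61,0,0,0,0,-0.4],[0.4,0.55,0,0,0,0,-0.4],[0.25,0.35,0,0,0,0,-0.4]]

```text
time: 12.22
tool_pos: [0.448, 0.3331, 0.2119]
tcp_rot: [-0.743, -3.052, -0.001]
wrist_force: [0.7, 0.4, -1.7]
width: 0.372
grip_force: 25.2
```

Emit:
jog_arm:
  increments:
    - [[0,0,0,0,0,0,-0.4],[0,0,0,0,0,0,-0.4],[0,0,0,0,0,0,-0.4],[0,0,0,0,0,0,-0.4],[0,0,0,0,0,0,-0.4]]

```text
time: 12.63
tool_pos: [0.4491, 0.33, 0.212]
tcp_rot: [-0.747, -3.051, 0.001]
wrist_force: [0.1, 0.0, -1.5]
width: 0.374
grip_force: 25.2
```

```bash
python3 - <<'E'
from h import *
s=read_state(); print(s['time'],s['tool_pos'],s['wrist_force'],s['width']*85,s['grip_force'])
im,d,p,T=cam('wrist'); X=cloud(d,p,T)
# dish rim in the wrist view: points 10-20 mm high
q=X.reshape(-1,3); q=q[(q[:,2]>.012)&(q[:,2]<.02)&(np.hypot(q[:,0]-.445,q[:,1]-.353)<.09)]
A=np.c_[2*q[:,:2],np.ones(len(q))]; c=np.linalg.lstsq(A,(q[:,:2]**2).sum(1),rcond=None)[0]; print('rim',len(q),c[:2],np.sqrt(c[2]+c[0]**2+c[1]**2))
q=X[150:250,225:295].reshape(-1,3); q=q[(q[:,2]>.07)&(q[:,2]<.1)]; print('held top',len(q),np.percentile(q[:,2],95))
print(rel([.445,.353,.1677],62.5))
E
```

```text
12.6333 [0.44910495 0.33000677 0.21200765] [ 0.11911915  0.0352578  -1.53952594] 31.778411247420294 25.21357623001677
rim 2316 [0.44357592 0.34893136] 0.06321348681900951
held top 1124 0.09536443334045504
[array([0.476, 0.615, 1.478]), array([-0.002,  0.   , -0.001])]
```

Emit:
jog_arm:
  increments:
    - [[0.22,0.28,0,0,0,0,-0.4],[0.22,0.28,0,0,0,0,-0.4],[0,0,0.3,0,0,0,-0.4],[0,0,0.4,0,0,0,-0.4],[0,0,0.4,0,0,0,-0.4]]

```text
time: 13.1
tool_pos: [0.4448, 0.3522, 0.1779]
tcp_rot: [0.744, 3.052, -0.0]
wrist_force: [-0.4, -0.3, -1.6]
width: 0.372
grip_force: 25.2
```

Emit:
jog_arm:
  increments:
    - [[0,0,0.15,0,0,0,-0.4],[0,0,0.08,0,0,0,-0.4],[0,0,0.03,0,0,0,-0.4],[0,0,0,0,0,0,-0.4],[0,0,0,0,0,0,-0.4]]

```text
time: 13.52
tool_pos: [0.4453, 0.352, 0.1716]
tcp_rot: [0.745, 3.051, 0.001]
wrist_force: [0.8, -0.2, -1.7]
width: 0.373
grip_force: 25.2
```

Emit:
jog_arm:
  increments:
    - [[0,0,0.03,0,0,0,-0.4],[0,0,0.03,0,0,0,-0.4],[0,0,0.03,0,0,0,-0.4],[0,0,0,0,0,0,-0.4],[0,0,0,0,0,0,-0.4]]

```text
time: 13.93
tool_pos: [0.445, 0.3519, 0.1687]
tcp_rot: [0.745, 3.052, 0.0]
wrist_force: [-0.5, -0.0, -1.7]
width: 0.377
grip_force: 25.2
```

Emit:
jog_arm:
  increments:
    - [[0,0,0.03,0,0,0,-0.4],[0,0,0.03,0,0,0,-0.4],[0,0,0,0,0,0,-0.4],[0,0,0,0,0,0,-0.4],[0,0,0,0,0,0,-0.4]]

```text
time: 14.35
tool_pos: [0.4453, 0.3521, 0.1678]
tcp_rot: [0.745, 3.051, 0.001]
wrist_force: [-2.8, -0.9, 6.0]
width: 0.379
grip_force: 25.6
```

```bash
python3 - <<'E'
from h import *
F=[]
for i in range(4): cam('wrist'); F.append(read_state()['wrist_force'][2])
print(F,read_state()['tool_pos'])
E
```

```text
[np.float64(4.814637778107982), np.float64(5.438460601071976), np.float64(5.43833742743956), np.float64(5.9355987103791)] [0.44527308 0.35214887 0.16776815]
```

Touchdown on the dish floor at the same height as in the tray. I open slowly to 50.

Emit:
jog_arm:
  increments:
    - [[0,0,0,0,0,0,-0.25],[0,0,0,0,0,0,-0.2],[0,0,0,0,0,0,-0.15],[0,0,0,0,0,0,-0.1],[0,0,0,0,0,0,-0.05]]

```text
time: 14.97
tool_pos: [0.4448, 0.3518, 0.1663]
tcp_rot: [-0.745, -3.052, 0.001]
wrist_force: [-0.7, -0.2, -1.8]
width: 0.477
grip_force: 5.3
```

Emit:
jog_arm:
  increments:
    - [[0,0,0,0,0,0,0.05],[0,0,0,0,0,0,0.1],[0,0,0,0,0,0,0.15],[0,0,0,0,0,0,0.18],[0,0,0,0,0,0,0.18]]

```text
time: 15.38
tool_pos: [0.445, 0.3519, 0.1667]
tcp_rot: [-0.745, -3.052, -0.0]
wrist_force: [0.5, 0.2, -0.6]
width: 0.589
grip_force: 3.1
```

```bash
python3 - <<'E'
from h import *
s=read_state(); print(s['time'],s['tool_pos'],s['wrist_force'],s['width']*85,s['grip_force'])
R=Ro.from_rotvec(s['tcp_rot']).as_matrix()
im,d,p,T=cam('wrist'); X=cloud(d,p,T)
q=X[140:250,215:305].reshape(-1,3); q=q[(q[:,2]>.040)&(q[:,2]<.05)&(np.hypot(*(q[:,:2]-s['tool_pos'][:2]).T)<.018)]
c,r=cv2.minEnclosingCircle(q[:,:2].astype('f4')); print('top',len(q),c,r,np.median(q[:,2]),q[:,2].std(), ((np.array([*c,.044])-s['tool_pos'])@R).round(4))
Y=(X-s['tool_pos'])@R
for r0 in (200,215,225,240):
  for c in (slice(180,258),slice(258,340)):
    t=Y[r0,c]; t=t[(t[:,2]<.115)]; print(r0,len(t),np.abs(t[:,1]).min() if len(t) else '')
E
```

```text
15.3833 [0.44500706 0.35192431 0.16673313] [ 0.4661669   0.24643182 -0.58158863] 50.06858407443825 3.0727667516606516
top 499 (0.4473440647125244, 0.35126155614852905) 0.010175367817282677 0.04323189846029485 0.0009259514847130776 [-0.0024  0.0005  0.1227]
200 0 
200 0 
215 8 0.021249561433986663
215 9 0.02032639046491972
225 13 0.021056381066291242
225 13 0.020382811427802645
240 36 0.02070083608412338
240 35 0.020393425198687802
```

The bushing stands upright in the dish: top at 43 mm, within 3 mm of the dish centre. I raise the tongs and compute the way back.

Emit:
jog_arm:
  increments:
    - [[0,0,-0.2,0,0,0,0.18],[0,0,-0.4,0,0,0,0.18],[0,0,-0.5,0,0,0,0.18],[0,0,-0.6,0,0,0,0.18],[0,0,-0.7,0,0,0,0.18]]

```text
time: 15.85
tool_pos: [0.4447, 0.3517, 0.2399]
tcp_rot: [-0.745, -3.051, 0.001]
wrist_force: [0.6, 0.5, -1.5]
width: 0.589
grip_force: 3.1
```

Emit:
jog_arm:
  increments:
    - [[0,0,-0.8,0,0,0,0.18],[0,0,-0.8,0,0,0,0.18],[0,0,-0.7,0,0,0,0.18],[0,0,-0.6,0,0,0,0.18],[0,0,0,0,0,0,0.18]]

```text
time: 16.27
tool_pos: [0.4468, 0.3533, 0.3324]
tcp_rot: [0.744, 3.046, 0.012]
wrist_force: [0.9, -0.3, 0.0]
width: 0.592
grip_force: 3.1
```

```bash
python3 - <<'E'
from h import *
s=read_state(); print(s['time'],s['tool_pos'],s['wrist_force'],s['width']*85,s['grip_force'])
R=Ro.from_rotvec(s['tcp_rot']).as_matrix()
im,d,p,T=cam('wrist'); X=cloud(d,p,T); Y=(X-s['tool_pos'])@R
def f(Y):
  for n,c in(('L',slice(200,222)),('R',slice(298,320))):
    b=Y[285:305,c].reshape(-1,3); print(n,np.nanmedian(b,0).round(4),np.nanmin(b,0).round(4))
f(Y); s0=dict(tool_pos=np.array([.5111,-.0895,.2696]),tcp_rot=np.array([.747,3.05,0])); f((np.load('w4.npz')['X']-s0['tool_pos'])@Ro.from_rotvec(s0['tcp_rot']).as_matrix())
q=X.reshape(-1,3); q=q[(np.hypot(q[:,0]-.4473,q[:,1]-.3513)<.014)&(q[:,2]>.035)]; print('bush',len(q),np.median(q,0),np.percentile(q[:,2],95))
print(rel([.519,-.3395,.325],62.5))
E
```

```text
16.2667 [0.44682245 0.35325446 0.33243052] [ 0.86494073 -0.32528721  0.01619496] 50.29505722420506 3.0724817183363484
L [ 0.0082 -0.0168  0.0261] [ 0.0068 -0.0216  0.0194]
R [0.0097 0.017  0.0237] [0.0084 0.0128 0.0179]
L [ 0.0082 -0.0168  0.026 ] [ 0.007  -0.0216  0.0196]
R [0.0098 0.017  0.0236] [0.0084 0.0128 0.0181]
bush 5740 [0.44029989 0.35480533 0.3132674 ] 0.34422864084811816
[array([-12.787, -19.362,   0.077]), array([0.06, 0.03, 0.01])]
```

Emit:
jog_arm:
  increments:
    - [[-0.35,-0.53,0,0,0,0,0.18],[-0.35,-0.53,0,0,0,0,0.18],[-0.54,-0.82,0,0,0,0,0.18],[-0.54,-0.82,0,0,0,0,0.18],[-0.54,-0.82,0,0,0,0,0.18]]

```text
time: 16.73
tool_pos: [0.4572, 0.2248, 0.3241]
tcp_rot: [-0.743, -3.05, 0.003]
wrist_force: [1.4, 0.1, -0.3]
width: 0.592
grip_force: 3.1
```

Emit:
jog_arm:
  increments:
    - [[-0.54,-0.82,0,0,0,0,0.18],[-0.54,-0.82,0,0,0,0,0.18],[-0.54,-0.82,0,0,0,0,0.18],[-0.54,-0.82,0,0,0,0,0.18],[-0.54,-0.82,0,0,0,0,0.18]]

```text
time: 17.15
tool_pos: [0.4724, 0.0782, 0.3243]
tcp_rot: [-0.744, -3.05, 0.001]
wrist_force: [-0.2, -0.7, -0.8]
width: 0.588
grip_force: 3.1
```

Emit:
jog_arm:
  increments:
    - [[-0.54,-0.82,0,0,0,0,0.18],[-0.54,-0.82,0,0,0,0,0.18],[-0.54,-0.82,0,0,0,0,0.18],[-0.54,-0.82,0,0,0,0,0.18],[-0.54,-0.82,0,0,0,0,0.18]]

```text
time: 17.57
tool_pos: [0.4876, -0.0682, 0.3243]
tcp_rot: [-0.745, -3.05, 0.0]
wrist_force: [0.4, -0.2, -0.4]
width: 0.589
grip_force: 3.1
```

Emit:
jog_arm:
  increments:
    - [[-0.54,-0.82,0,0,0,0,0.18],[-0.54,-0.82,0,0,0,0,0.18],[-0.54,-0.82,0,0,0,0,0.18],[-0.54,-0.82,0,0,0,0,0.18],[-0.54,-0.82,0,0,0,0,0.18]]

```text
time: 17.98
tool_pos: [0.5029, -0.2145, 0.3241]
tcp_rot: [-0.745, -3.05, -0.001]
wrist_force: [0.2, -0.0, -1.6]
width: 0.582
grip_force: 3.1
```

Emit:
jog_arm:
  increments:
    - [[-0.54,-0.82,0,0,0,0,0.18],[-0.54,-0.82,0,0,0,0,0.18],[-0.54,-0.82,0,0,0,0,0.18],[-0.35,-0.53,0,0,0,0,0.18],[-0.35,-0.53,0,0,0,0,0.18]]

```text
time: 18.4
tool_pos: [0.5162, -0.3402, 0.3241]
tcp_rot: [-0.746, -3.049, -0.002]
wrist_force: [-0.4, -0.9, -0.7]
width: 0.589
grip_force: 3.1
```

Emit:
jog_arm:
  increments:
    - [[0,0,0,0,0,0,0.18],[0,0,0,0,0,0,0.18],[0,0,0,0,0,0,0.18],[0,0,0,0,0,0,0.18],[0,0,0,0,0,0,0.18]]

```text
time: 18.82
tool_pos: [0.5168, -0.3379, 0.3257]
tcp_rot: [-0.743, -3.052, -0.001]
wrist_force: [-0.3, -0.1, -1.6]
width: 0.588
grip_force: 3.1
```

```bash
python3 - <<'E'
from h import *
s=read_state(); print(s['time'],s['tool_pos'],s['wrist_force'],s['width']*85,s['grip_force'])
im,d,p,T=cam('top'); X=cloud(d,p,T); q=X.reshape(-1,3); q=q[(np.hypot(q[:,0]-.446,q[:,1]-.352)<.05)&(q[:,2]>.03)]; print('bush',len(q),q.mean(0),q.max(0))
im,d,p,T=cam('wrist'); X=cloud(d,p,T); g=cv2.cvtColor(im,cv2.COLOR_BGR2HSV)
q=X[np.abs(X[...,2]-.145)<.006]; q=q[np.hypot(q[:,0]-.518,q[:,1]+.338)<.05]; print('post',len(q),cv2.minAreaRect(q[:,:2].astype('f4')))
q=np.load('w3.npz')['X']; q=q[np.abs(q[...,2]-.145)<.006]; q=q[np.hypot(q[:,0]-.518,q[:,1]+.338)<.05]; print('post before',len(q),cv2.minAreaRect(q[:,:2].astype('f4')))
print(rel([.519,-.3395,.174],62.5))
E
```

```text
18.8167 [ 0.51684877 -0.33792466  0.32572057] [-0.26824022 -0.14862764 -1.61519556] 50.02192666340454 3.072296180353078
bush 52 [0.44870585 0.3533755  0.04222177] [0.45695649 0.36478639 0.04865948]
post 1270 ((0.51585453748703, -0.3392030894756317), (0.021680079400539398, 0.03949549421668053), 63.04438400268555)
post before 1331 ((0.5160437822341919, -0.33947205543518066), (0.021379102021455765, 0.04008905589580536), 63.02432632446289)
[array([-0.08 , -0.007,  5.066]), array([0.001, 0.002, 0.021])]
```

Bushing standing in the dish (top view, z≈0.044 top). The post is aligned within 2 mm. I lower the tongs over it.

Emit:
jog_arm:
  increments:
    - [[-0.05,-0.03,0.4,0,0,0,0.18],[0,0,0.5,0,0,0,0.18],[0,0,0.6,0,0,0,0.18],[0,0,0.6,0,0,0,0.18],[0,0,0.6,0,0,0,0.18]]

```text
time: 19.33
tool_pos: [0.5176, -0.3402, 0.2433]
tcp_rot: [-0.745, -3.052, -0.0]
wrist_force: [0.0, 1.1, -0.6]
width: 0.587
grip_force: 3.1
```

Emit:
jog_arm:
  increments:
    - [[0,0,0.6,0,0,0,0.18],[0,0,0.6,0,0,0,0.18],[0,0,0.5,0,0,0,0.18],[0,0,0.3,0,0,0,0.18],[0,0,0.15,0,0,0,0.18]]

```text
time: 19.75
tool_pos: [0.5169, -0.3398, 0.1782]
tcp_rot: [-0.744, -3.049, -0.002]
wrist_force: [-2.8, 1.2, 5.6]
width: 0.59
grip_force: 1.2
```

Emit:
jog_arm:
  increments:
    - [[0,0,0.05,0,0,0,0.18],[0,0,0.05,0,0,0,0.18],[0,0,0.05,0,0,0,0.18],[0,0,0,0,0,0,0.18],[0,0,0,0,0,0,0.18]]

```text
time: 20.17
tool_pos: [0.5184, -0.3411, 0.1774]
tcp_rot: [0.745, 3.05, -0.002]
wrist_force: [-1.9, 1.5, 5.1]
width: 0.592
grip_force: 1.7
```

```bash
python3 - <<'E'
from h import *
s=read_state(); im,d,p,T=cam('side'); X=cloud(d,p,T); q=X[60:160,230:300].reshape(-1,3)
q=q[(np.hypot(q[:,0]-.518,q[:,1]+.34)<.05)]
g=cv2.cvtColor(im,cv2.COLOR_BGR2HSV); m=(g[...,0]>8)&(g[...,0]<28)&(g[...,1]>90)&(np.hypot(X[...,0]-.518,X[...,1]+.34)<.05)&(X[...,2]<.2)&(X[...,2]>.1)
print('wood+spring',m.sum(),X[m].max(0))
im,d,p,T=cam('wrist'); Xw=cloud(d,p,T); Y=(Xw-s['tool_pos'])@Ro.from_rotvec(s['tcp_rot']).as_matrix()
for c in(slice(200,222),slice(298,320)):
    b=Xw[285:305,c].reshape(-1,3); print(np.nanmedian(b,0).round(4),np.nanmax(b,0).round(4))
q=Xw[(np.abs(Xw[...,2]-.145)<.008)]; q=q[np.hypot(q[:,0]-.518,q[:,1]+.338)<.04]; print(len(q),cv2.minAreaRect(q[:,:2].astype('f4')))
E
```

```text
wood+spring 164 [ 0.51661714 -0.31477225  0.17661471]
[ 0.5036 -0.3523  0.1514] [ 0.5111 -0.3479  0.1578]
[ 0.5165 -0.3214  0.1554] [ 0.5187 -0.3174  0.1608]
6267 ((0.5141732096672058, -0.33706045150756836), (0.07472734153270721, 0.03995650261640549), 40.40650939941406)
```

Bow top is at about 0.160, so it rests on the post. I open slowly, then rise.

Emit:
jog_arm:
  increments:
    - [[0,0,0,0,0,0,0.25],[0,0,0,0,0,0,0.3],[0,0,0,0,0,0,0.35],[0,0,0,0,0,0,0.4],[0,0,0,0,0,0,0.5]]

```text
time: 20.68
tool_pos: [0.5178, -0.3406, 0.1756]
tcp_rot: [0.745, 3.052, -0.0]
wrist_force: [0.9, -0.2, -0.4]
width: 0.746
grip_force: 0.0
```

Emit:
jog_arm:
  increments:
    - [[0,0,0,0,0,0,0.7],[0,0,0,0,0,0,0.9],[0,0,0,0,0,0,1],[0,0,0,0,0,0,1],[0,0,0,0,0,0,1]]

```text
time: 21.1
tool_pos: [0.5176, -0.3405, 0.1754]
tcp_rot: [-0.745, -3.051, -0.0]
wrist_force: [-0.1, 0.9, -0.7]
width: 0.999
grip_force: 0.0
```

Emit:
jog_arm:
  increments:
    - [[0,0,-0.2,0,0,0,1],[0,0,-0.4,0,0,0,1],[0,0,-0.6,0,0,0,1],[0,0,-0.7,0,0,0,1],[0,0,-0.7,0,0,0,1]]

```text
time: 21.52
tool_pos: [0.5178, -0.3406, 0.2556]
tcp_rot: [0.745, 3.052, -0.0]
wrist_force: [0.7, 0.1, -0.5]
width: 1.0
grip_force: 0.0
```

Emit:
jog_arm:
  increments:
    - [[0,0,-0.7,0,0,0,1],[0,0,-0.6,0,0,0,1],[0,0,-0.4,0,0,0,1],[0,0,0,0,0,0,1],[0,0,0,0,0,0,1]]

```text
time: 21.93
tool_pos: [0.5181, -0.3409, 0.3061]
tcp_rot: [0.745, 3.05, -0.001]
wrist_force: [-0.4, -0.4, -1.8]
width: 0.999
grip_force: 0.0
```

```bash
python3 - <<'E'
from h import *
s=read_state(); print(s['time'],s['tool_pos'],s['wrist_force'],s['width']*85,s['grip_force'])
for k in range(2):
  im,d,p,T=cam('wrist'); X=cloud(d,p,T)
  P=X[(X[...,2]>.149)&(X[...,2]<.175)]; P=P[np.hypot(P[:,0]-.518,P[:,1]+.336)<.05]
  print(len(P),P.mean(0),P.min(0),P.max(0),cv2.minAreaRect(P[:,:2].astype('f4')))
  t=P[P[:,2]>.156]; print('top plane',np.linalg.lstsq(np.c_[t[:,:2],np.ones(len(t))],t[:,2],rcond=None)[0])
im,d,p,T=cam('top'); X=cloud(d,p,T); q=X.reshape(-1,3); q=q[(np.hypot(q[:,0]-.446,q[:,1]-.352)<.05)&(q[:,2]>.03)]; print('bush',len(q),q.mean(0),q.max(0))
E
```

```text
21.9333 [ 0.51808062 -0.34085641  0.3060734 ] [-0.35501797 -0.38851294 -1.79591904] 84.89432939822399 0.0
1879 [ 0.51695762 -0.34060698  0.15877541] [ 0.49942614 -0.37101566  0.14902098] [ 0.53669365 -0.31125059  0.16272334] ((0.5183196663856506, -0.34109431505203247), (0.05797335505485535, 0.018478496000170708), 68.37492370605469)
top plane [ 0.03850481 -0.01339866  0.13515047]
1897 [ 0.51688509 -0.34061212  0.15876129] [ 0.49965201 -0.37075784  0.14905263] [ 0.53675271 -0.31125588  0.16252565] ((0.5182892680168152, -0.34112581610679626), (0.058036405593156815, 0.018526475876569748), 68.53750610351562)
top plane [ 0.03488042 -0.01136494  0.13773705]
bush 51 [0.44844303 0.35349005 0.04223716] [0.45693004 0.3650803  0.05270945]
```

The tongs hang level on the post, with the bow top at 0.16 and still. The bushing is standing in the dish. Handing in.

```bash
python3 -c "
from h import *
print(bot.finish_job())"
```

```text
the job is handed in; nothing more can be done
None
```

I've handed the job in, though no verdict came back. By the last measurements the bushing stands upright within a few mm of the dish centre, and the tongs hang still and level on their stand, released, with about 22 s on the clock.

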